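Make up the titration kit and the clamp kit

TASK

Make up two kits on the milk-testing bench, one item to a bay: the blue tray gets the yellow-stoppered flask, the red-capped bottle and the orange weight ring; the green tray gets the bracket and the black wing nut. The ring, bracket and nut are stored on the stand's stud, so take them off one at a time from the top: nut, then ring, then bracket. Leave everything upright or lying flat on its bay floor, the same way up as it was, do not drop the glass, and do not disturb the white-topped flask and bottle.

Things in the scene. Friction and masses are not known exactly. Their poses are not given: they have to be found in the camera images.
- tray_blue: Blue plastic kit tray, fixed to the bench, 98 (x) x 210 (y) x 18 mm high outside, walls 3 mm, floor 3 mm thick. Two cross walls 12 mm high split it into three bays side by side along its y axis, each 92 (x) x 66 mm (y) inside, centred at y = -69, 0 and +69 mm, x = 0. Origin: underside centre (bay floors 3 mm above it); z up. Empty at the start
- tray_green: Green plastic kit tray, fixed to the bench, 98 (x) x 210 (y) x 18 mm high outside, walls 3 mm, floor 3 mm thick. Two cross walls 12 mm high split it into three bays side by side along its y axis, each 92 (x) x 66 mm (y) inside, centred at y = -69, 0 and +69 mm, x = 0. Origin: underside centre (bay floors 3 mm above it); z up. Empty at the start
- stand: Grey fixed stand: base plate 100 (x) x 80 (y) x 12 mm, on it a dark round pedestal 34 mm across with its top 34 mm above the bench, and from that a plain smooth steel stud 12 mm across whose tip is 84 mm above the bench. Origin: underside centre, on the stud axis, z up. It holds bracket, ring and wing nut, in that order from the bottom
- wing_nut: Black plastic wing nut, already unscrewed (it just lifts off the stud): round hub 28 mm across, 16 mm high, bore 16 mm; two wings 10 mm thick along +x and -x, 56 mm over the tips, from 4 to 24 mm height. 30 g. Origin: centre of the underside, on the bore axis, z up; at the start it lies on the ring, 54 mm above the bench
- ring: Orange weight ring that slips over a flask neck: 40 mm outside, bore 20 mm, 14 mm high, about 60 g. Origin: centre of its underside, z up; at the start it lies on the bracket, 40 mm above the bench
- bracket: Aluminium bracket, 70 g: head 30 (x) x 28 (y) x 6 mm with a 17 mm hole; along +x an arm 16 mm wide (y), 6 mm thick at x = 15-25, 10 mm thick at x = 25-57 mm, ending in a lip x = 50-57 mm, 30 mm high. Origin: underside, on the hole axis, z up. Mass centre x = 30 mm: pinch the arm at x = 32 across its width. It starts 34 mm above the bench, under the ring; only the head is supported
- flask_yellow: Small conical glass flask, closed with a yellow stopper fixed in it: base 48 mm across, cone up to 48 mm height, neck 18 mm across, stopper 22 mm across from 65 to 85 mm height (a good place to grip). About 70 g. Origin: underside centre, z up
- flask_white: Small conical glass flask, closed with a white stopper fixed in it: base 48 mm across, cone up to 48 mm height, neck 18 mm across, stopper 22 mm across from 65 to 85 mm height (a good place to grip). About 70 g. Origin: underside centre, z up. Stays where it is
- bottle_red: Small amber glass dropper bottle with paper label and red cap: body 34 mm across and 52 mm high, cap 25 mm across from 52 to 76 mm height. 60 g. Origin: underside centre, z up
- bottle_white: Small amber glass dropper bottle with paper label and white cap: body 34 mm across and 52 mm high, cap 25 mm across from 52 to 76 mm height. 60 g. Origin: underside centre, z up. Stays where it is
Not all that is in view belongs to the job. What is shaped like the bottle_red but purple is not meant.

How it is judged:
By the outcome, as a careful person would: the job done as asked, in the order asked, and still so for the second after the job is handed in, with the robot touching nothing.
It also fails if it takes over 131 s, if anything falls off the work surface, if the arm or the gripper's body presses on something with over 40 N, if the wrist force passes 120 N, or if a joint passes its speed limit or range.

ROBOT

A 6-joint arm with a two-finger parallel gripper is mounted at the origin on the work surface. World frame = base frame: x ahead of the robot, y to its left, z up, the work surface at z = 0. Lengths are in m, angles in rad, forces in N, time in s.
With the tool pointing down it reaches from about 0.425 to 0.95 m from the base axis. Payload 3.5 kg.
Tool frame: the origin (TCP) lies midway between the tips of the shut fingers; the grasp point (between the pads) lies ctrl.tcp_to_grasp behind it (ctrl.tcp_to_grasp is the distance from the TCP to the grasp point, in m); z points along the fingers, y is the line along which they close (so a half turn about z gives the same grasp; the last joint's range is limited). The gripper opens to 85 mm and grips with 20 to 120 N. Pads are 22 mm wide; open, the fingers measure 114 mm over their backs; the gripper's body (76 mm by 85 mm) begins 54 mm behind the grasp point. The pads swing forward as they close: fully open they stand 13 mm farther back than shut.
Start: joints at [-1.29, 0.286, 1.577, -0, 1.279, -0.15], TCP at [0.282, -0.613, 0.231] pointing down, gripper open.
Joint ranges: [-2.77, 2.77], [-0.9, 2.22], [0.21, 2.48], [-1.53, 4.67], [0.24, 2.81], [-2.84, 2.84]. Speed limits (rad/s): [2.79, 2.79, 3.14, 3.14, 3.14, 3.14].

INTERFACE

Orientations are given as a unit quaternion [x, y, z, w].
In Python, from plant import ctrl gives the robot as it stands. The module is installed in compiled form; this text tells all that it offers.
- The arm moves only by the shell command python3 -m creep 'ROWS'. ROWS is a JSON list of rows, 1 to 5 of them, each of 7 numbers: the opening from 0.0 (shut) to 1.0 (fully open), then dx, dy, dz in m, then a rotation vector rx, ry, rz in rad; each row shifts and turns the commanded pose from where the row before left it, along the tool's axes as they then stand; what a row does not reach is not made up. A row lasts 1/8 s, in which the tool goes at most 0.0625 m and 0.188 rad, less where a joint would pass 70% of its speed; a pose out of reach is approached as far as the arm can. The fingers move at their own pace and stop on an object; the grip force is fixed at half the most. Time passes only in rows, so rows that do not move let the fingers close. It prints the time, the measured TCP pose, the force, the opening and the grip force at its end.
- ctrl.get_obs(): the state, without advancing time (a new reading comes with each control period).
- ctrl.capture(name): name is "side" or "top" or "wrist"; returns the picture (400x640x3 uint8, red, green, blue); there is no depth.
- ctrl.calibration(name): a dict with "vfov" (degrees; the focal length in pixels is half the picture's height over the tangent of half this angle, whatever the lens; pixels are square), "cx", "cy" (the principal point, pixels), "position" and "orientation" of the camera in the world. Camera axes: x right, y up, looking along -z (the intrinsics and any distortion apply to the point x, -y, -z); pixel columns grow to the right and rows downward; lengths in m; the calibration is good to about 2 mm. The wrist camera is an equidistant fisheye: a pixel r from the principal point sees the ray r / f radians off the axis. A picture is of the moment at which its call begins: read the wrist's pose just before it. calibration takes no time and is no camera call; for the wrist camera it gives the pose at the moment of the call.
- ctrl.hand_in(): hands the job in; it is judged then, once.
The state is a dict: "time_s": time; "q": joint angles; "joint_velocities": joint speeds; "joint_efforts": joint torques, N m; "ee_pos": TCP position; "tool_rot": TCP orientation; "wrist_force": force on the tool from outside, world axes, zero at the start; "wrist_torque": the same for the moment, N m; "opening": opening from 0.0 (shut) to 1.0 (fully open); "grasp_force": force on a finger pad.
Only numpy, scipy, OpenCV 4.12 (cv2) and the standard library are available. Lean on these libraries where they do the work, as an engineer would, in place of code of your own. Each camera call takes 0.05 s, during which the arm holds its last target. There are 200 camera calls.

## Working session

There is one attempt and no reset: what is moved stays moved. The work goes in short steps, Python scripts to look and compute and a shell command to move; the robot and the scene stay as the last step left them, time stands still between calls to the robot, and variables do not carry over. Pictures are saved under pics/ and viewed, at most 14 in all, crops included, and the job is handed in when it is done.

```bash
mkdir -p pics
python3 - <<'E'
from plant import ctrl
import cv2
for n in ("side","top"):
    im=ctrl.capture(n); cv2.imwrite(f"pics/{n}0.png",im[:,:,::-1]); print(n,ctrl.calibration(n))
print(ctrl.get_obs(), ctrl.tcp_to_grasp); print(ctrl.calibration("wrist"))
E
```

```text
side {'vfov': 46.16320939612858, 'cx': 328.4409946343576, 'cy': 196.7030033299756, 'position': array([0.12636917, 0.4919202 , 0.62920395]), 'orientation': array([-0.14316598,  0.39803143,  0.84452713, -0.32840281])}
top {'vfov': 46.52869018321964, 'cx': 322.3862322780177, 'cy': 201.0861410240354, 'position': array([0.42308587, 0.01195864, 0.93484575]), 'orientation': array([-0.04285012,  0.06236453,  0.71347456, -0.69658351])}
{'time_s': 0.1, 'q': array([-1.29002498e+00,  2.87147074e-01,  1.57807543e+00, -4.11635969e-05,
        1.27860125e+00, -1.50015937e-01]), 'joint_velocities': array([-0.00097685, -0.00324029, -0.00278078,  0.00163167, -0.0002395 ,
       -0.00042475]), 'joint_efforts': array([ 8.51411405e-04, -4.07298267e+01, -2.93701494e+01, -1.55316202e-04,
        3.42948013e-03,  1.83435547e-07]), 'ee_pos': array([ 0.28170653, -0.612729  ,  0.23001455]), 'tool_rot': array([ 9.76890456e-01,  2.13737671e-01, -9.25409498e-05, -1.11188105e-03]), 'wrist_force': array([ 0.35069184, -0.52292715, -0.15457277]), 'wrist_torque': array([ 0.02244117, -0.01302386,  0.00426701]), 'grasp_force': 0.0, 'opening': 0.9996129946583729} 0.0187
{'vfov': 65.70646984690485, 'cx': 315.7319001183053, 'cy': 197.06082786185758, 'position': array([ 0.34232534, -0.58505618,  0.37334653]), 'orientation': array([-0.11138884,  0.07239905, -0.53476185,  0.83449426])}
```

View pics/side0.png

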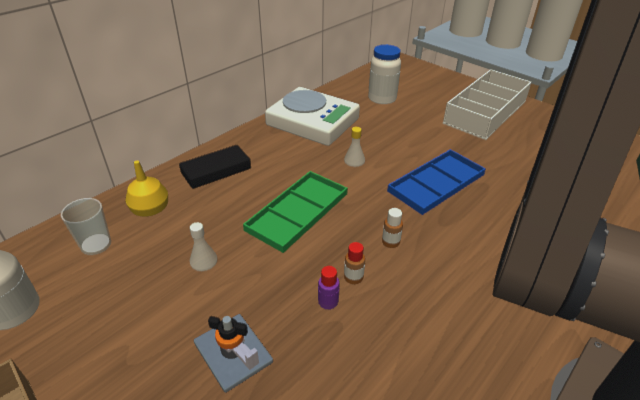

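View pics/top0.png

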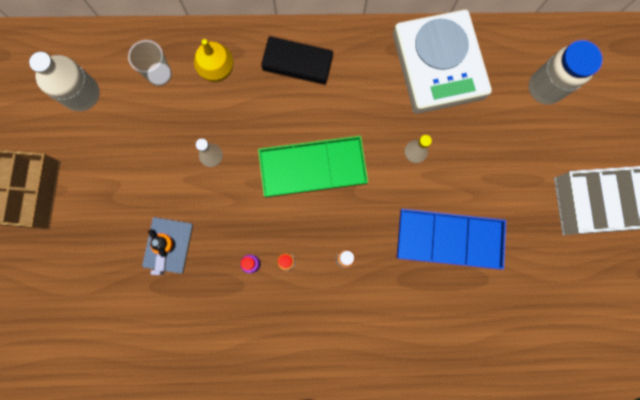

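Side view: stand (230,345), red caps at (355,250) amber and (328,275) purple, white bottle (394,228), yellow flask (356,148), white flask (202,247). Red-capped candidates in the top view are the purple bottle (250,264) and the amber one (286,261). The amber one fits because its body has a paper label. I'll confirm with an enlarged crop.

```bash
cat > h.py <<'E'
import numpy as np, cv2
from plant import ctrl
from scipy.spatial.transform import Rotation as R
def ray(n,u,v,c=None):
    c=c or ctrl.calibration(n); f=200/np.tan(np.radians(c['vfov'])/2)
    x,y=u-c['cx'],v-c['cy']
    if n=='wrist':
        r=np.hypot(x,y); t=r/f; d=np.array([x/r*np.sin(t),-y/r*np.sin(t),-np.cos(t)])
    else: d=np.array([x/f,-y/f,-1])
    return np.array(c['position']),R.from_quat(c['orientation']).apply(d)
def at(n,u,v,z,c=None):
    p,d=ray(n,u,v,c); return p+d*(z-p[2])/d[2]
def proj(n,P,c=None):
    c=c or ctrl.calibration(n); f=200/np.tan(np.radians(c['vfov'])/2)
    q=R.from_quat(c['orientation']).inv().apply(np.atleast_2d(P)-c['position'])
    x,y,w=q[:,0],-q[:,1],-q[:,2]
    if n=='wrist':
        s=np.hypot(x,y); k=np.arctan2(s,w)/s
    else: k=1/w
    return np.c_[c['cx']+f*x*k,c['cy']+f*y*k]
def blob(im,lo,hi,box):
    x0,y0,x1,y1=box; h=cv2.cvtColor(im[y0:y1,x0:x1],cv2.COLOR_RGB2HSV)
    m=cv2.inRange(h,lo,hi); n,l,s,c=cv2.connectedComponentsWithStats(m)
    i=1+np.argmax(s[1:,4]); return c[i]+[x0,y0],s[i,4],(l==i)
E
python3 - <<'E'
from h import *
t=cv2.imread("pics/top0.png")[:,:,::-1].copy(); s=cv2.imread("pics/side0.png")[:,:,::-1].copy()
# caps: mid height of cap top
for nm,z,(u,v) in [("red",.076,(286,261)),("purple",.076,(250,264)),("whiteB",.076,(347,258)),("yel",.085,(426,140)),("whF",.085,(202,145)),("nut/stud",.084,(155,241))]:
    print(nm,at('top',u,v,z).round(3))
for nm,z,(u,v) in [("red",.076,(356,247)),("purple",.076,(329,271)),("whiteB",.076,(395,212)),("yel",.085,(356,130)),("whF",.085,(197,227)),("stud",.084,(227,320))]:
    print(nm,at('side',u,v,z).round(3))
for nm,lo,hi,box in [("blue",(105,120,60),(125,255,255),(380,190,520,280)),("green",(50,120,60),(75,255,255),(240,120,380,210))]:
    c,a,l=blob(t,lo,hi,box); m=l.astype(np.uint8)
    k=cv2.findContours(m,0,1)[0]; k=max(k,key=cv2.contourArea)
    r=cv2.minAreaRect(k); b=cv2.boxPoints(r)+np.array(box[:2])
    P=np.array([at('top',*p,.018) for p in b]); print(nm,P.mean(0).round(4),[np.linalg.norm(P[i]-P[i-1]).round(4) for i in range(4)],P[:,:2].round(3).tolist())
def crop(i,x,y,w,h,k): return cv2.resize(i[y:y+h,x:x+w],None,fx=k,fy=k,interpolation=cv2.INTER_CUBIC)
A=np.hstack([crop(s,180,300,100,75,4),crop(t,130,200,100,75,4)]); B=np.hstack([crop(s,310,200,100,75,4)[:300],crop(t,240,220,100,75,4)])
cv2.imwrite("pics/c1.png",np.vstack([A,B])[:,:,::-1])
E
```

```text
red [0.442 0.056 0.076]
purple [0.439 0.121 0.076]
whiteB [ 0.445 -0.056  0.076]
yel [ 0.663 -0.213  0.085]
whF [0.661 0.209 0.085]
nut/stud [0.484 0.292 0.084]
red [0.442 0.058 0.076]
purple [0.44  0.126 0.076]
whiteB [ 0.446 -0.056  0.076]
yel [ 0.661 -0.208  0.085]
whF [0.66  0.21  0.085]
stud [0.479 0.292 0.084]
blue [ 0.4793 -0.2703  0.018 ] [np.float64(0.2125), np.float64(0.0977), np.float64(0.216), np.float64(0.0981)] [[0.445, -0.156], [0.541, -0.172], [0.514, -0.386], [0.417, -0.367]]
green [0.633  0.0025 0.018 ] [np.float64(0.0993), np.float64(0.2119), np.float64(0.1004), np.float64(0.2087)] [[0.67, 0.113], [0.695, -0.097], [0.595, -0.106], [0.572, 0.101]]
```

View pics/c1.png

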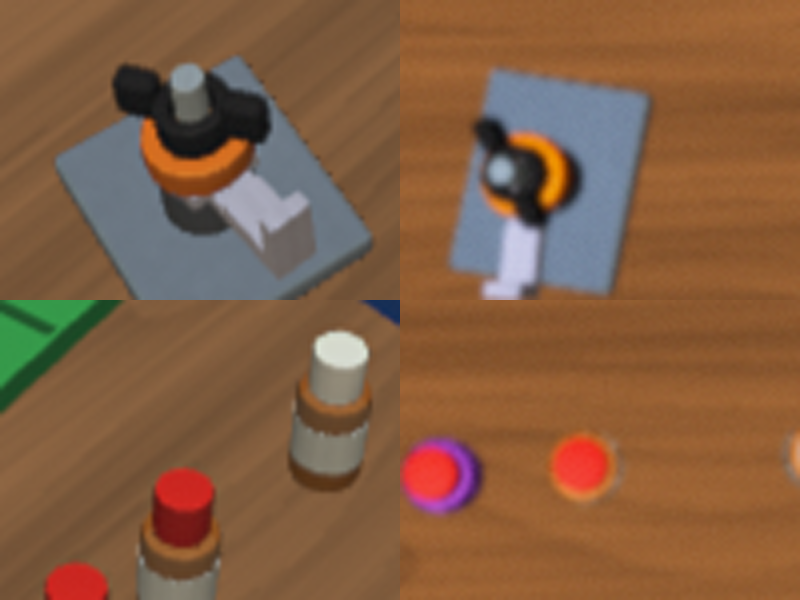

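Crop: the amber labelled bottle at top (286,261) has the red cap and is the one meant; the purple-bodied one at (250,264) is not. On the stand, the bracket arm points toward the robot and the wing nut sits on top. The top and side estimates agree within 2-5 mm. I'll fetch the flask first.

```bash
cat > go.py <<'E'
import sys
from h import *
o=ctrl.get_obs(); r=R.from_quat(o['tool_rot']); x=r.as_matrix()[:,0]; cur=np.arctan2(x[1],x[0])
a=[float(v) for v in sys.argv[1:]]; yaw=cur if len(a)<4 else a[3]
if len(a)>3: yaw=cur+(yaw-cur+np.pi/2)%np.pi-np.pi/2   # half-turn symmetry
T=R.from_euler('z',yaw)*R.from_euler('x',np.pi)
print('cur',o['ee_pos'].round(4),'yaw',cur.round(3),'q6',o['q'][5].round(2),'t',o['time_s'],'open',round(o['opening'],3),'gf',o['grasp_force'].round(1))
print('d in current axes',r.inv().apply(np.array(a[:3])-o['ee_pos']).round(4),'| after turn',T.inv().apply(np.array(a[:3])-o['ee_pos']).round(4),'rot',(r.inv()*T).as_rotvec().round(3))
E
python3 go.py .662 -.211 .2
python3 - <<'E'
from h import *
for n,pts in (("top",[(152.5,233.7),(163.7,252.5)]),("side",[(213,322),(245,330)])):
    p=[at(n,*q,.074) for q in pts]; d=p[1]-p[0]; print("wing",n,p[0].round(3),p[1].round(3),np.arctan2(d[1],d[0]).round(3))
print("lip",at('top',155,272,.064).round(3),at('side',180+300/4,300+225/4,.06).round(3))
E
```

```text
wing top [0.498 0.3   0.074] [0.463 0.279 0.074] -2.595
wing side [0.497 0.304 0.074] [0.455 0.282 0.074] -2.67
lip [0.429 0.297 0.064] [0.422 0.294 0.06 ]Traceback (most recent call last):
  File "go.py", line 7, in <module>
    print('cur',o['ee_pos'].round(4),'yaw',cur.round(3),'q6',o['q'][5].round(2),'t',o['time_s'],'open',round(o['opening'],3),'gf',o['grasp_force'].round(1))
                                                                                                                                  ^^^^^^^^^^^^^^^^^^^^^^
AttributeError: 'float' object has no attribute 'round'
```

```bash
sed -i "s/o\['grasp_force'\].round(1)/round(o['grasp_force'],1)/" go.py; python3 go.py .662 -.211 .2
```

```text
cur [ 0.2817 -0.6127  0.23  ] yaw 0.431 q6 -0.15 t 0.1 open 1.0 gf 0.0
d in current axes [ 0.5133 -0.2061  0.0306] | after turn [ 0.5133 -0.2062  0.03  ] rot [-0.002 -0.     0.   ]
```

```bash
python3 -m creep '[[0.8,0.051,-0.0206,0.003,0,0,0],[0.7,0.051,-0.0206,0.003,0,0,0],[0.6,0.051,-0.0206,0.003,0,0,0],[0.6,0.051,-0.0206,0.003,0,0,0],[0.6,0.051,-0.0206,0.003,0,0,0]]'
python3 -m creep '[[0.6,0.051,-0.0206,0.003,0,0,0],[0.6,0.051,-0.0206,0.003,0,0,0],[0.6,0.051,-0.0206,0.003,0,0,0],[0.6,0.051,-0.0206,0.003,0,0,0],[0.6,0.051,-0.0206,0.003,0,0,0]]'
python3 -m creep '[[0.6,0,0,0,0,0,0],[0.6,0,0,0,0,0,0]]'
python3 go.py .662 -.211 .2
python3 - <<'E'
from h import *
c=ctrl.calibration('wrist'); im=ctrl.capture('wrist'); cv2.imwrite('pics/w1.png',im[:,:,::-1]); print(c, proj('wrist',[[.662,-.211,.085]],c), proj('wrist',[ctrl.get_obs()['ee_pos']],c))
E
```

```text
time_s: 0.72
ee_pos: [0.4714, -0.4116, 0.2157]
tool_rot: [0.977, 0.214, -0.0, -0.0]
wrist_force: [0.5, 0.1, 0.8]
opening: 0.598
grasp_force: 0.0
time_s: 1.35
ee_pos: [0.6601, -0.2116, 0.2006]
tool_rot: [0.977, 0.214, -0.0, -0.0]
wrist_force: [0.4, -0.3, 0.4]
opening: 0.601
grasp_force: 0.0
time_s: 1.6
ee_pos: [0.6589, -0.2131, 0.2006]
tool_rot: [0.977, 0.214, -0.001, -0.0]
wrist_force: [-0.9, 0.1, -1.0]
opening: 0.6
grasp_force: 0.0
cur [ 0.6589 -0.2131  0.2006] yaw 0.431 q6 0.68 t 1.6 open 0.6 gf 0.0
d in current axes [ 0.0037 -0.0006  0.0006] | after turn [ 0.0037 -0.0006  0.0006] rot [-0.001  0.001 -0.   ]
{'vfov': 65.70646984690485, 'cx': 315.7319001183053, 'cy': 197.06082786185758, 'position': array([ 0.71954019, -0.18508781,  0.34375416]), 'orientation': array([-0.11244924,  0.07220685, -0.53453763,  0.83451235])} [[315.21727838 188.11970073]] [[316.9424049 250.4511237]]
```

View pics/w1.png

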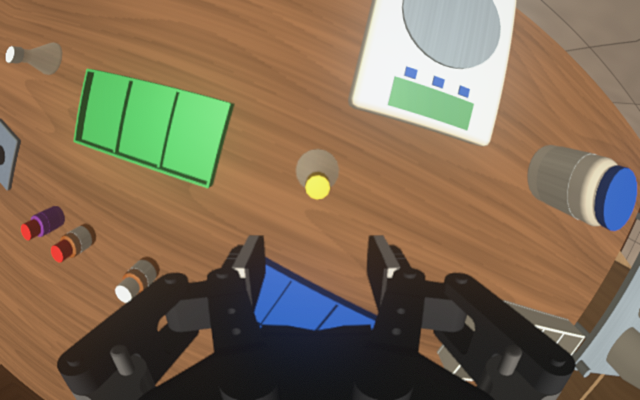

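The wrist view shows the yellow stopper at (317.5,187), close to the predicted (315,188). The fingers straddle that line.

Run:
```python
from h import *
im=cv2.imread('pics/w1.png')[:,:,::-1].copy(); c=ctrl.calibration('wrist')
q,a,_=blob(im,(22,150,120),(35,255,255),(290,160,350,215)); p=at('wrist',*q,.085,c); print(q,a,p)
import os; os.system(f"python3 go.py {p[0]} {p[1]} .060")
# green floor: corners
q,a,l=blob(im,(50,100,50),(75,255,255),(60,50,250,200)); k=max(cv2.findContours(l.astype(np.uint8),0,1)[0],key=cv2.contourArea)
e=cv2.approxPolyDP(cv2.convexHull(k),6,True)[:,0]+[60,50]; P=np.array([at('wrist',*x,.018,c) for x in e]); print(e.tolist(),P[:,:2].round(3).tolist(),P.mean(0))
```

```text
cur [ 0.6586 -0.2138  0.2009] yaw 0.43 q6 0.68 t 1.65 open 0.596 gf 0.0
d in current axes [0.004  0.0028 0.1409] | after turn [0.0038 0.0028 0.1409] rot [-0.     0.001 -0.   ]
[319.04961832 187.96564885] 262 [ 0.66323545 -0.21467917  0.085     ]
[[86, 70], [230, 103], [208, 187], [75, 142]] [[0.668, 0.111], [0.694, -0.097], [0.598, -0.108], [0.574, 0.097]] [0.63362528 0.00091889 0.018     ]
```

```bash
python3 -m creep '[[0.6,0.004,0.002,0.04,0,0,0],[0.6,0,0,0.04,0,0,0],[0.6,0,0,0.04,0,0,0],[0.6,0,0,0.02,0,0,0],[0.6,0,0,0,0,0,0]]'
python3 -m creep '[[0,0,0,0,0,0,0],[0,0,0,0,0,0,0],[0,0,0,0,0,0,0],[0,0,0,0,0,0,0],[0,0,0,0,0,0,0]]'
python3 go.py .471 -.339 .2
```

```text
time_s: 2.28
ee_pos: [0.6623, -0.2138, 0.0597]
tool_rot: [0.977, 0.213, -0.001, -0.001]
wrist_force: [0.0, 0.2, 0.8]
opening: 0.603
grasp_force: 0.0
time_s: 2.9
ee_pos: [0.6653, -0.214, 0.064]
tool_rot: [0.977, 0.214, 0.002, 0.001]
wrist_force: [0.6, 0.3, 6.6]
opening: 0.237
grasp_force: 58.6
cur [ 0.6653 -0.214   0.064 ] yaw 0.431 q6 0.68 t 2.9 open 0.237 gf 58.6
d in current axes [-0.2284  0.0329 -0.1365] | after turn [-0.2288  0.0324 -0.136 ] rot [ 0.004 -0.003 -0.   ]
```

```bash
python3 -m creep '[[0,0,0,-0.01,0,0,0],[0,0,0,-0.03,0,0,0],[0,0,0,-0.04,0,0,0],[0,0,0,-0.04,0,0,0],[0,0,0,0,0,0,0]]'
python3 go.py .471 -.339 .18
```

```text
time_s: 3.52
ee_pos: [0.6659, -0.2141, 0.1866]
tool_rot: [0.977, 0.214, 0.003, 0.003]
wrist_force: [0.1, 0.7, -1.7]
opening: 0.233
grasp_force: 58.8
cur [ 0.6659 -0.2141  0.1866] yaw 0.431 q6 0.68 t 3.525 open 0.233 gf 58.8
d in current axes [-0.2293  0.032   0.0055] | after turn [-0.2292  0.032   0.0066] rot [ 0.007 -0.006 -0.   ]
```

```bash
python3 -m creep '[[0,-0.046,0.0064,0,0,0,0],[0,-0.046,0.0064,0,0,0,0],[0,-0.046,0.0064,0,0,0,0],[0,-0.046,0.0064,0,0,0,0],[0,-0.045,0.0064,0,0,0,0]]'
python3 -m creep '[[0,0,0,0,0,0,0],[0,0,0,0,0,0,0],[0,0,0,0,0,0,0]]'
python3 go.py .471 -.339 .069
python3 - <<'E'
from h import *
c=ctrl.calibration('wrist'); im=ctrl.capture('wrist'); cv2.imwrite('pics/w2.png',im[:,:,::-1]); s=ctrl.capture('side')
a=im; b=cv2.resize(s[100:225,300:500],(640,400)); cv2.imwrite('pics/w2.png',cv2.resize(np.vstack([a,b]),(480,600))[:,:,::-1])
P=[[.471,-.339,.003],[.48,-.2703,.003],[.514,-.386,.018],[.417,-.367,.018]]; print(proj('wrist',P,c)*.75)
E
```

```text
time_s: 4.15
ee_pos: [0.4668, -0.3376, 0.1791]
tool_rot: [0.977, 0.214, -0.001, -0.002]
wrist_force: [0.1, 0.2, -1.4]
opening: 0.233
grasp_force: 58.8
time_s: 4.53
ee_pos: [0.4696, -0.3372, 0.1807]
tool_rot: [0.977, 0.214, -0.0, -0.001]
wrist_force: [0.0, 0.1, -1.2]
opening: 0.232
grasp_force: 58.8
cur [ 0.4696 -0.3372  0.1807] yaw 0.432 q6 0.34 t 4.525 open 0.232 gf 58.8
d in current axes [0.0005 0.0024 0.1117] | after turn [0.0005 0.0022 0.1117] rot [-0.001  0.    -0.   ]
[[238.55264748 133.04732352]
 [196.53156056 107.31974344]
 [283.65960819 121.44730199]
 [240.50899854 177.16702568]]
```

View pics/w2.png

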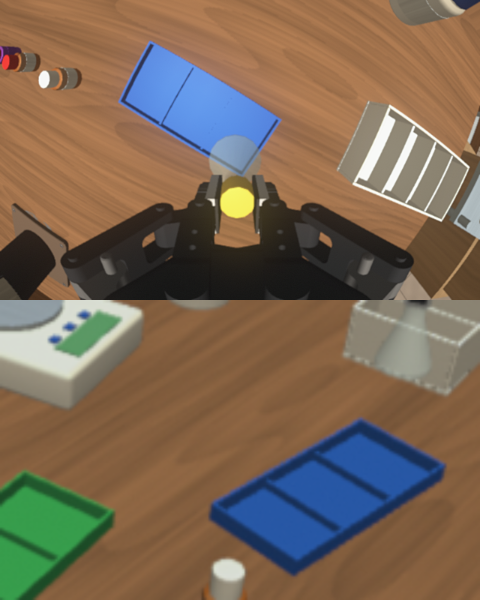

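The flask hangs upright, and the tray's corners at (280,120) and (240,175) match the projection within about 3 px. Now I'll lower it.

```bash
python3 -m creep '[[0,0.0005,0.001,0.04,0,0,0],[0,0,0.001,0.04,0,0,0],[0,0,0,0.02,0,0,0],[0,0,0,0.008,0,0,0],[0,0,0,0,0,0,0]]'
python3 -m creep '[[0,0,0,0.002,0,0,0],[0,0,0,0,0,0,0]]'
```

```text
time_s: 5.25
ee_pos: [0.4708, -0.3398, 0.0738]
tool_rot: [0.977, 0.214, 0.0, 0.0]
wrist_force: [0.1, 0.2, -1.2]
opening: 0.235
grasp_force: 58.9
time_s: 5.5
ee_pos: [0.4708, -0.3401, 0.0725]
tool_rot: [0.977, 0.214, 0.001, 0.001]
wrist_force: [-0.0, 0.9, -0.8]
opening: 0.23
grasp_force: 58.9
```

```bash
python3 -m creep '[[0,0,0,0.002,0,0,0],[0,0,0,0,0,0,0],[0,0,0,0,0,0,0]]'; python3 -m creep '[[0,0,0,0.002,0,0,0],[0,0,0,0,0,0,0],[0,0,0,0,0,0,0]]'
```

```text
time_s: 5.88
ee_pos: [0.4703, -0.3396, 0.0694]
tool_rot: [0.977, 0.214, 0.0, 0.0]
wrist_force: [-0.0, -0.1, -0.4]
opening: 0.234
grasp_force: 58.9
time_s: 6.25
ee_pos: [0.4703, -0.3396, 0.0672]
tool_rot: [0.977, 0.214, -0.0, -0.0]
wrist_force: [-0.5, 0.7, -0.6]
opening: 0.233
grasp_force: 59.0
```

```bash
python3 -m creep '[[0,0,0,0.002,0,0,0],[0,0,0,0,0,0,0],[0,0,0,0,0,0,0]]'
```

```text
time_s: 6.62
ee_pos: [0.4707, -0.3397, 0.0671]
tool_rot: [0.977, 0.214, -0.0, -0.0]
wrist_force: [-2.3, 2.1, 6.8]
opening: 0.235
grasp_force: 59.7
```

Contact at TCP z = 67 mm as expected. Releasing.

```bash
python3 -m creep '[[0.3,0,0,0,0,0,0],[0.5,0,0,0,0,0,0],[0.6,0,0,0,0,0,0],[0.6,0,0,-0.02,0,0,0],[0.6,0,0,-0.04,0,0,0]]'
python3 -m creep '[[0.6,0,0,-0.05,0,0,0],[0.6,0,0,-0.02,0,0,0],[0.6,0,0,0,0,0,0]]'
python3 go.py .442 .057 .18
```

```text
time_s: 7.25
ee_pos: [0.4694, -0.3388, 0.125]
tool_rot: [0.977, 0.214, -0.001, -0.002]
wrist_force: [-0.0, -0.8, -0.1]
opening: 0.599
grasp_force: 0.0
time_s: 7.62
ee_pos: [0.4711, -0.3404, 0.1977]
tool_rot: [0.977, 0.214, 0.001, 0.002]
wrist_force: [0.3, -0.1, -0.6]
opening: 0.6
grasp_force: 0.0
cur [ 0.4711 -0.3404  0.1977] yaw 0.431 q6 0.34 t 7.625 open 0.6 gf 0.0
d in current axes [ 0.1395 -0.3733  0.0163] | after turn [ 0.1395 -0.3732  0.0177] rot [ 0.004 -0.002 -0.   ]
```

```bash
python3 -m creep '[[0.6,0.02,-0.0533,0.002,0,0,0],[0.6,0.02,-0.0533,0.002,0,0,0],[0.6,0.02,-0.0533,0.002,0,0,0],[0.6,0.02,-0.0533,0.002,0,0,0],[0.6,0.02,-0.0533,0.002,0,0,0]]'
python3 -m creep '[[0.6,0.02,-0.0533,0.002,0,0,0],[0.6,0.0195,-0.0533,0.002,0,0,0],[0.6,0,0,0,0,0,0],[0.6,0,0,0,0,0,0]]'
python3 - <<'E'
from h import *
c=ctrl.calibration('wrist'); im=ctrl.capture('wrist'); cv2.imwrite('pics/w3.png',im[:,:,::-1])
print(proj('wrist',[[.442,.057,.076],[.442,.123,.076],[.482,.292,.084]],c))
E
python3 go.py .442 .057 .058
```

```text
time_s: 8.25
ee_pos: [0.4481, -0.0535, 0.1827]
tool_rot: [0.977, 0.213, -0.002, -0.001]
wrist_force: [1.4, 1.1, -0.0]
opening: 0.6
grasp_force: 0.0
time_s: 8.75
ee_pos: [0.4403, 0.0576, 0.1797]
tool_rot: [0.977, 0.214, -0.002, -0.0]
wrist_force: [-0.9, 0.1, -0.1]
opening: 0.598
grasp_force: 0.0
[[317.46919027 194.28610362]
 [244.29589949 161.76678006]
 [100.16283423  53.60104647]]
cur [0.4407 0.057  0.1801] yaw 0.43 q6 1.04 t 8.8 open 0.6 gf 0.0
d in current axes [0.0014 0.0006 0.1221] | after turn [0.0011 0.0005 0.1221] rot [-0.001  0.002 -0.   ]
```

View pics/w3.png

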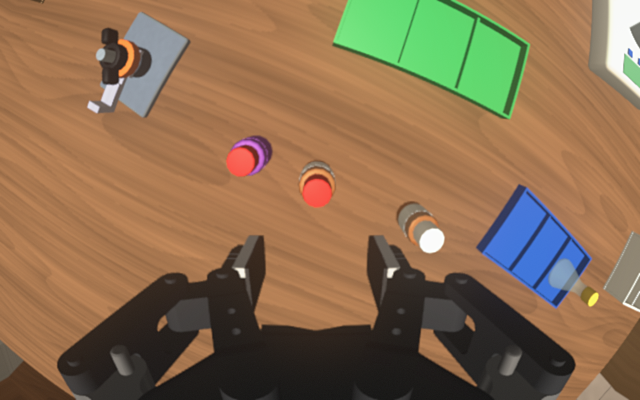

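The red cap on the amber bottle sits at (316,192), within 2 px of the prediction. The purple one is at (243,161), and the flask stands in its bay at (565,275).

```bash
python3 -m creep '[[0.5,0.002,0.000,0.04,0,0,0],[0.5,0,0,0.04,0,0,0],[0.5,0,0,0.03,0,0,0],[0.5,0,0,0.012,0,0,0],[0.5,0,0,0,0,0,0]]'
python3 -m creep '[[0,0,0,0,0,0,0],[0,0,0,0,0,0,0],[0,0,0,0,0,0,0],[0,0,0,0,0,0,0],[0,0,0,0,0,0,0]]'
python3 -m creep '[[0,0,0,-0.01,0,0,0],[0,0,0,-0.03,0,0,0],[0,0,0,-0.04,0,0,0],[0,0,0,-0.04,0,0,0],[0,0,0,0,0,0,0]]'
python3 go.py .479 -.270 .18
```

```text
time_s: 9.43
ee_pos: [0.4429, 0.0576, 0.0588]
tool_rot: [0.977, 0.213, -0.001, -0.0]
wrist_force: [-0.4, 0.2, 0.3]
opening: 0.503
grasp_force: 0.0
time_s: 10.05
ee_pos: [0.4446, 0.0583, 0.0608]
tool_rot: [0.977, 0.214, 0.002, 0.001]
wrist_force: [0.1, -0.6, 5.8]
opening: 0.262
grasp_force: 59.3
time_s: 10.68
ee_pos: [0.445, 0.0585, 0.1831]
tool_rot: [0.977, 0.214, 0.004, 0.001]
wrist_force: [-0.3, -0.8, 0.1]
opening: 0.266
grasp_force: 58.8
cur [0.445  0.0585 0.1831] yaw 0.431 q6 1.04 t 10.675 open 0.266 gf 58.8
d in current axes [-0.1064  0.3126  0.0035] | after turn [-0.1064  0.3126  0.0031] rot [ 0.004 -0.006 -0.   ]
```

```bash
python3 -m creep '[[0,-0.018,0.052,0,0,0,0],[0,-0.018,0.052,0,0,0,0],[0,-0.018,0.052,0,0,0,0],[0,-0.018,0.052,0,0,0,0],[0,-0.018,0.052,0,0,0,0]]'
python3 -m creep '[[0,-0.0164,0.0526,0,0,0,0],[0,0,0,0,0,0,0],[0,0,0,0,0,0,0],[0,0,0,0,0,0,0]]'
python3 go.py .479 -.270 .064
```

```text
time_s: 11.3
ee_pos: [0.4688, -0.2163, 0.1774]
tool_rot: [0.977, 0.214, -0.001, -0.001]
wrist_force: [0.2, 0.9, 0.1]
opening: 0.259
grasp_force: 58.9
time_s: 11.8
ee_pos: [0.4765, -0.2683, 0.1784]
tool_rot: [0.977, 0.214, -0.001, -0.001]
wrist_force: [-0.2, -0.3, 0.5]
opening: 0.268
grasp_force: 59.1
cur [ 0.4765 -0.2683  0.1784] yaw 0.432 q6 0.44 t 11.8 open 0.268 gf 59.1
d in current axes [0.0016 0.0028 0.1144] | after turn [0.0016 0.0026 0.1144] rot [-0.002  0.001 -0.   ]
```

```bash
python3 -m creep '[[0,0.002,0.002,0.04,0,0,0],[0,0,0,0.04,0,0,0],[0,0,0,0.02,0,0,0],[0,0,0,0.01,0,0,0],[0,0,0,0,0,0,0]]'
python3 -m creep '[[0,0,0,0.002,0,0,0],[0,0,0,0,0,0,0],[0,0,0,0,0,0,0]]'
python3 -m creep '[[0,0,0,0.002,0,0,0],[0,0,0,0,0,0,0],[0,0,0,0,0,0,0]]'
```

```text
time_s: 12.42
ee_pos: [0.4796, -0.2701, 0.0691]
tool_rot: [0.977, 0.214, -0.0, -0.0]
wrist_force: [-0.2, -0.1, -1.0]
opening: 0.264
grasp_force: 59.1
time_s: 12.8
ee_pos: [0.48, -0.2713, 0.068]
tool_rot: [0.977, 0.214, 0.0, 0.001]
wrist_force: [-0.7, -0.6, -1.6]
opening: 0.263
grasp_force: 59.1
time_s: 13.18
ee_pos: [0.4795, -0.271, 0.0652]
tool_rot: [0.977, 0.214, -0.0, -0.0]
wrist_force: [-0.3, 0.1, -1.3]
opening: 0.262
grasp_force: 59.1
```

```bash
python3 -m creep '[[0,0,0,0.0015,0,0,0],[0,0,0,0,0,0,0],[0,0,0,0,0,0,0]]'
python3 -m creep '[[0,0,0,0.001,0,0,0],[0,0,0,0,0,0,0],[0,0,0,0,0,0,0]]'
```

```text
time_s: 13.55
ee_pos: [0.4797, -0.2711, 0.064]
tool_rot: [0.977, 0.214, 0.0, 0.0]
wrist_force: [-0.3, -1.0, 0.7]
opening: 0.264
grasp_force: 59.2
time_s: 13.92
ee_pos: [0.48, -0.2711, 0.0639]
tool_rot: [0.977, 0.214, 0.0, 0.0]
wrist_force: [-1.8, 0.6, 6.0]
opening: 0.262
grasp_force: 59.7
```

```bash
python3 -m creep '[[0.3,0,0,0,0,0,0],[0.5,0,0,0,0,0,0],[0.6,0,0,-0.01,0,0,0],[0.6,0,0,-0.03,0,0,0],[0.6,0,0,-0.05,0,0,0]]'
python3 -m creep '[[0.6,0,0,-0.05,0,0,0],[0.6,0,0,0,0,0,0]]'
python3 go.py .481 .292 .2
```

```text
time_s: 14.55
ee_pos: [0.4784, -0.2701, 0.1522]
tool_rot: [0.977, 0.214, -0.001, -0.002]
wrist_force: [-0.1, -0.5, -0.6]
opening: 0.602
grasp_force: 0.0
time_s: 14.8
ee_pos: [0.4822, -0.273, 0.2094]
tool_rot: [0.977, 0.214, 0.004, 0.005]
wrist_force: [-0.8, -0.2, 0.0]
opening: 0.605
grasp_force: 0.0
cur [ 0.4822 -0.273   0.2094] yaw 0.431 q6 0.44 t 14.8 open 0.605 gf 0.0
d in current axes [ 0.2349 -0.514   0.005 ] | after turn [ 0.235  -0.5139  0.0094] rot [ 0.011 -0.005 -0.   ]
```

```bash
python3 -m creep '[[0.6,0.0235,-0.0514,0,0,0,0],[0.6,0.0235,-0.0514,0,0,0,0],[0.6,0.0235,-0.0514,0,0,0,0],[0.6,0.0235,-0.0514,0,0,0,0],[0.6,0.0235,-0.0514,0,0,0,0]]'
python3 -m creep '[[0.6,0.0235,-0.0514,0,0,0,0],[0.6,0.0235,-0.0514,0,0,0,0],[0.6,0.0235,-0.0514,0,0,0,0],[0.6,0.0235,-0.0514,0,0,0,0],[0.6,0.0235,-0.0514,0,0,0,0]]'
python3 -m creep '[[0.6,0,0,0,0,0,0],[0.6,0,0,0,0,0,0],[0.6,0,0,0,0,0,0]]'
python3 - <<'E'
from h import *
c=ctrl.calibration('wrist'); im=ctrl.capture('wrist')
print(proj('wrist',[[.482,.292,.084]],c)); cv2.imwrite('pics/w4.png',cv2.resize(im[100:300,200:440],None,fx=3,fy=3,interpolation=2)[:,:,::-1])
import pickle; pickle.dump(c,open('c4.pkl','wb'))
E
python3 go.py .481 .292 .2 .51
```

```text
time_s: 15.42
ee_pos: [0.4783, 0.0134, 0.2021]
tool_rot: [0.977, 0.214, -0.0, -0.0]
wrist_force: [0.9, -0.0, -0.4]
opening: 0.599
grasp_force: 0.0
time_s: 16.05
ee_pos: [0.4777, 0.2959, 0.2021]
tool_rot: [0.977, 0.214, -0.0, 0.0]
wrist_force: [1.1, 0.7, 0.5]
opening: 0.602
grasp_force: 0.0
time_s: 16.42
ee_pos: [0.4785, 0.293, 0.2024]
tool_rot: [0.977, 0.213, -0.0, 0.0]
wrist_force: [-0.1, -0.8, -0.6]
opening: 0.601
grasp_force: 0.0
[[318.4117546  188.43900813]]
cur [0.4787 0.2929 0.2026] yaw 0.429 q6 1.51 t 16.475 open 0.6 gf 0.0
d in current axes [0.0018 0.0018 0.0026] | after turn [0.0016 0.0019 0.0026] rot [ 0.     0.    -0.081]
```

View pics/w4.png

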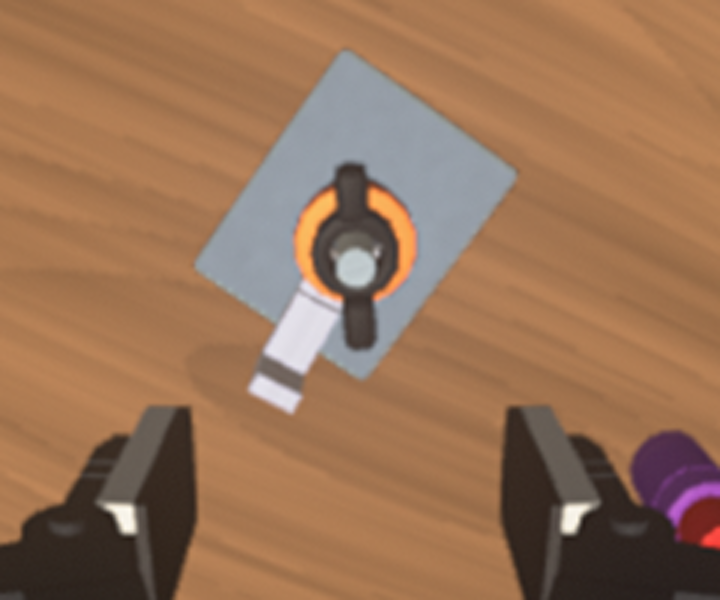

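The wrist crop shows the stud tip at (356,267), full image (318.7,189), matching the estimate. The nut wings run from (351,168) to (359,347), and the bracket's lip top is at about (275,392).

```bash
python3 - <<'E'
from h import *
import pickle; c=pickle.load(open('c4.pkl','rb'))
f=lambda u,v,z: at('wrist',200+u/3,100+v/3,z,c)[:2]
s=f(356,267,.084); a,b=f(351,168,.078),f(359,347,.078); l=f(275,392,.064)
print('stud',s.round(4),'wings',a.round(4),b.round(4),'mid',((a+b)/2).round(4),'len',np.linalg.norm(a-b),'yaw',np.arctan2(*(a-b)[::-1])); d=l-s; print('lip',l.round(4),np.hypot(*d),'yaw',np.arctan2(d[1],d[0]))
r=f(356,240,.054); print('ring',r.round(4))
print('wing yaw', R.from_quat(ctrl.get_obs()['tool_rot']).as_euler('xyz'))
E
python3 go.py .482 .292 .058 .45
```

```text
stud [0.4816 0.2916] wings [0.5066 0.3046] [0.458  0.2796] mid [0.4823 0.2921] len 0.05468233692967795 yaw 0.47462104689946605
lip [0.4282 0.2958] 0.053595617591220356 yaw 3.062685073851383
ring [0.4832 0.292 ]
wing yaw [3.14143917e+00 4.75478381e-04 4.28829419e-01]
cur [0.4787 0.2929 0.2026] yaw 0.429 q6 1.51 t 16.475 open 0.6 gf 0.0
d in current axes [0.0027 0.0022 0.1446] | after turn [0.0026 0.0023 0.1446] rot [ 0.     0.    -0.021]
```

```bash
python3 -m creep '[[0.5,0.0025,0.0022,0.05,0,0,-0.046],[0.5,0,0,0.05,0,0,0],[0.5,0,0,0.03,0,0,0],[0.5,0,0,0.014,0,0,0],[0.5,0,0,0,0,0,0]]'
python3 go.py .482 .292 .0575 .475
```

```text
time_s: 17.1
ee_pos: [0.4816, 0.2926, 0.0585]
tool_rot: [0.972, 0.236, -0.001, 0.0]
wrist_force: [0.7, 0.0, 1.2]
opening: 0.498
grasp_force: 0.0
cur [0.4816 0.2926 0.0585] yaw 0.476 q6 1.46 t 17.1 open 0.498 gf 0.0
d in current axes [0.0001 0.0007 0.001 ] | after turn [0.0001 0.0007 0.001 ] rot [-0.     0.001  0.001]
```

```bash
python3 -m creep '[[0,0,0,0.001,0,0,0],[0,0,0,0,0,0,0],[0,0,0,0,0,0,0],[0,0,0,0,0,0,0],[0,0,0,0,0,0,0]]'
python3 -m creep '[[0,0,0,-0.01,0,0,0],[0,0,0,-0.02,0,0,0],[0,0,0,-0.03,0,0,0],[0,0,0,-0.03,0,0,0],[0,0,0,0,0,0,0]]'
python3 -m creep '[[0,0,0,-0.01,0,0,0],[0,0,0,0,0,0,0]]'
python3 - <<'E'
from h import *
im=ctrl.capture('wrist'); s=ctrl.capture('side')
cv2.imwrite('pics/w5.png',np.hstack([cv2.resize(im[100:300,200:440],(400,333)),cv2.resize(s[240:400,130:322],(400,333))])[:,:,::-1])
E
python3 go.py .6406 -.067 .15
```

```text
time_s: 17.73
ee_pos: [0.4834, 0.2938, 0.06]
tool_rot: [0.972, 0.236, 0.002, -0.0]
wrist_force: [0.8, -1.6, 5.6]
opening: 0.29
grasp_force: 59.5
time_s: 18.35
ee_pos: [0.4833, 0.2942, 0.152]
tool_rot: [0.972, 0.236, 0.003, -0.001]
wrist_force: [0.3, 0.6, -0.5]
opening: 0.285
grasp_force: 59.5
time_s: 18.6
ee_pos: [0.4815, 0.2932, 0.1578]
tool_rot: [0.972, 0.236, -0.0, -0.0]
wrist_force: [0.7, 0.3, -0.0]
opening: 0.289
grasp_force: 59.5
cur [0.4811 0.2931 0.157 ] yaw 0.477 q6 1.46 t 18.7 open 0.287 gf 59.5
d in current axes [-0.0235  0.3931  0.0069] | after turn [-0.0236  0.3931  0.007 ] rot [-0.     0.002 -0.   ]
```

View pics/w5.png

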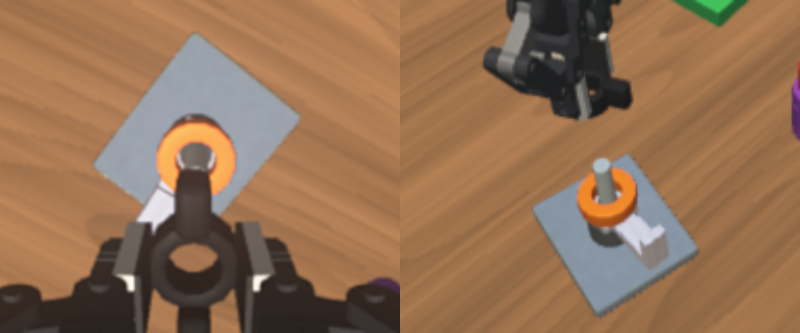

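The nut is held level between the pads, and the ring and bracket are still on the stud. Carrying it to the green tray.

```bash
python3 -m creep '[[0,-0.0034,0.0562,0.001,0,0,0],[0,-0.0034,0.0562,0.001,0,0,0],[0,-0.0034,0.0562,0.001,0,0,0],[0,-0.0034,0.0562,0.001,0,0,0],[0,-0.0034,0.0562,0.001,0,0,0]]'
python3 -m creep '[[0,-0.0034,0.0562,0.001,0,0,0],[0,-0.0034,0.0562,0.001,0,0,0],[0,0,0,0,0,0,-0.18],[0,0,0,0,0,0,-0.18],[0,0,0,0,0,0,-0.18]]'
python3 -m creep '[[0,0,0,0.03,0,0,-0.18],[0,0,0,0.03,0,0,0],[0,0,0,0,0,0,0],[0,0,0,0,0,0,0]]'
python3 go.py .641 -.067 .014 1.21
```

```text
time_s: 19.32
ee_pos: [0.5956, 0.0341, 0.1518]
tool_rot: [0.972, 0.236, -0.001, -0.0]
wrist_force: [0.9, 0.2, -0.2]
opening: 0.284
grasp_force: 59.5
time_s: 19.95
ee_pos: [0.6405, -0.0674, 0.1494]
tool_rot: [0.872, 0.489, -0.001, -0.001]
wrist_force: [1.0, 0.3, -0.0]
opening: 0.286
grasp_force: 59.5
time_s: 20.45
ee_pos: [0.6415, -0.0673, 0.0913]
tool_rot: [0.826, 0.563, 0.0, 0.0]
wrist_force: [0.9, -0.2, 0.0]
opening: 0.284
grasp_force: 59.5
cur [ 0.6415 -0.0673  0.0913] yaw 1.197 q6 0.11 t 20.45 open 0.284 gf 59.5
d in current axes [ 0.0001 -0.0006  0.0773] | after turn [ 0.0001 -0.0005  0.0773] rot [ 0.    -0.    -0.013]
```

```bash
python3 -m creep '[[0,0,0,0.04,0,0,0],[0,0,0,0.025,0,0,0],[0,0,0,0.01,0,0,0],[0,0,0,0,0,0,0],[0,0,0,0,0,0,0]]'
python3 -m creep '[[0,0,0,0.003,0,0,0],[0,0,0,0,0,0,0],[0,0,0,0,0,0,0]]'
python3 -m creep '[[0,0,0,0.002,0,0,0],[0,0,0,0,0,0,0],[0,0,0,0,0,0,0]]'
```

```text
time_s: 21.08
ee_pos: [0.6425, -0.0675, 0.0178]
tool_rot: [0.826, 0.563, 0.001, 0.001]
wrist_force: [0.5, -0.2, -0.1]
opening: 0.286
grasp_force: 59.5
time_s: 21.45
ee_pos: [0.6411, -0.0672, 0.013]
tool_rot: [0.826, 0.563, 0.0, 0.0]
wrist_force: [-0.5, 0.2, 0.1]
opening: 0.287
grasp_force: 59.5
time_s: 21.82
ee_pos: [0.641, -0.0672, 0.0107]
tool_rot: [0.826, 0.563, -0.0, -0.0]
wrist_force: [-0.7, -0.5, -0.1]
opening: 0.287
grasp_force: 59.5
```

```bash
python3 -m creep '[[0,0,0,0.0015,0,0,0],[0,0,0,0,0,0,0],[0,0,0,0,0,0,0]]'
python3 -m creep '[[0,0,0,0.001,0,0,0],[0,0,0,0,0,0,0],[0,0,0,0,0,0,0]]'
```

```text
time_s: 22.2
ee_pos: [0.641, -0.0672, 0.0093]
tool_rot: [0.826, 0.563, -0.0, -0.0]
wrist_force: [-0.2, -0.1, -0.2]
opening: 0.291
grasp_force: 59.5
time_s: 22.58
ee_pos: [0.6412, -0.0672, 0.0091]
tool_rot: [0.826, 0.563, -0.0, 0.0]
wrist_force: [-2.9, 0.7, 6.1]
opening: 0.287
grasp_force: 60.1
```

```bash
python3 -m creep '[[0.35,0,0,0,0,0,0],[0.45,0,0,0,0,0,0],[0.45,0,0,0,0,0,0],[0.45,0,0,-0.02,0,0,0],[0.45,0,0,-0.04,0,0,0]]'
python3 -m creep '[[0.6,0,0,-0.05,0,0,0.182],[0.7,0,0,-0.05,0,0,0.182],[0.7,0,0,0,0,0,0.182],[0.7,0,0,0,0,0,0.182],[0.7,0,0,0,0,0,0.182]]'
python3 -m creep '[[0.7,0,0,0,0,0,0.182],[0.7,0,0,0,0,0,0.182],[0.7,0,0,0,0,0,0]]'
python3 go.py .482 .292 .15 -.079
```

```text
time_s: 23.2
ee_pos: [0.6397, -0.0669, 0.0679]
tool_rot: [0.826, 0.563, -0.001, -0.001]
wrist_force: [1.6, -0.4, 0.8]
opening: 0.447
grasp_force: 0.0
time_s: 23.82
ee_pos: [0.6414, -0.0673, 0.1703]
tool_rot: [0.99, 0.14, 0.001, 0.0]
wrist_force: [-0.7, -0.4, -1.4]
opening: 0.698
grasp_force: 0.0
time_s: 24.2
ee_pos: [0.6414, -0.0672, 0.1698]
tool_rot: [0.999, -0.038, 0.001, 0.0]
wrist_force: [0.5, 0.1, -0.4]
opening: 0.701
grasp_force: 0.0
cur [ 0.6414 -0.0672  0.1698] yaw -0.075 q6 1.38 t 24.2 open 0.701 gf 0.0
d in current axes [-0.1859 -0.3463  0.0194] | after turn [-0.1872 -0.3455  0.0198] rot [ 0.    -0.002  0.004]
```

```bash
python3 -m creep '[[0.7,-0.0266,-0.0494,0,0,0,0],[0.7,-0.0266,-0.0494,0,0,0,0],[0.7,-0.0266,-0.0494,0,0,0,0],[0.7,-0.0266,-0.0494,0,0,0,0],[0.7,-0.0266,-0.0494,0,0,0,0]]'
python3 -m creep '[[0.7,-0.0266,-0.0494,0,0,0,0],[0.7,-0.0266,-0.0494,0,0,0,0],[0.7,0,0,0,0,0,0],[0.7,0,0,0,0,0,0]]'
python3 - <<'E'
from h import *
c=ctrl.calibration('wrist'); im=ctrl.capture('wrist'); s=ctrl.capture('top')
q,a,_=blob(im,(5,150,120),(20,255,255),(200,80,440,300)); print('ring',q,a,proj('wrist',[[.482,.292,.054]],c))
cv2.imwrite('pics/w6.png',np.hstack([cv2.resize(im[60:300,200:440],(400,400)),cv2.resize(s[130:280,250:400],(400,400))])[:,:,::-1])
E
python3 go.py .482 .292 .042 -.079
```

```text
time_s: 24.82
ee_pos: [0.5269, 0.1909, 0.1695]
tool_rot: [0.999, -0.037, 0.001, -0.0]
wrist_force: [0.1, -0.8, 0.1]
opening: 0.701
grasp_force: 0.0
time_s: 25.32
ee_pos: [0.4824, 0.2918, 0.1689]
tool_rot: [0.999, -0.037, 0.001, 0.0]
wrist_force: [-0.2, -0.6, 0.5]
opening: 0.7
grasp_force: 0.0
ring [315.74877331 190.13837095] 1019 [[315.55089264 193.22029224]]
cur [0.4828 0.2909 0.1687] yaw -0.078 q6 2.01 t 25.425 open 0.698 gf 0.0
d in current axes [-0.001  -0.001   0.1267] | after turn [-0.0009 -0.001   0.1267] rot [ 0.    -0.001  0.001]
```

View pics/w6.png

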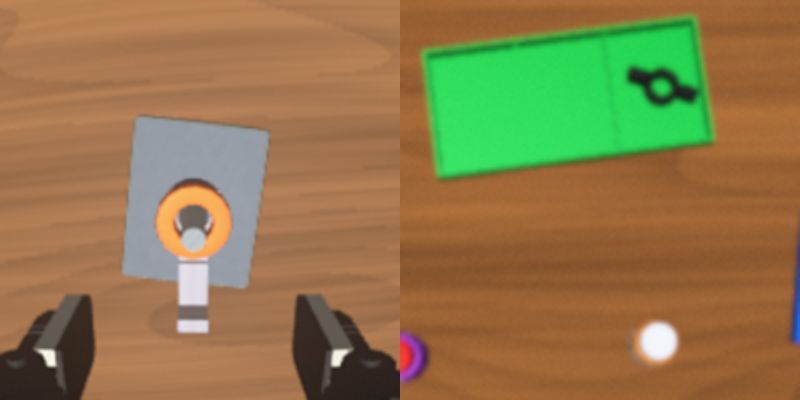

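The nut lies flat in the right-hand green bay, at crop (660,87). The ring on the stud is centred at (195,222), with the bracket arm pointing straight down in the picture, so the fingers will clear it.

```bash
python3 -m creep '[[0.65,-0.0005,-0.0005,0.05,0,0,0],[0.65,0,0,0.04,0,0,0],[0.65,0,0,0.03,0,0,0],[0.65,0,0,0.0065,0,0,0],[0.65,0,0,0,0,0,0]]'
python3 -m creep '[[0,0,0,0,0,0,0],[0,0,0,0,0,0,0],[0,0,0,0,0,0,0],[0,0,0,0,0,0,0],[0,0,0,0,0,0,0]]'
python3 -m creep '[[0,0,0,-0.01,0,0,0],[0,0,0,-0.02,0,0,0],[0,0,0,-0.04,0,0,0],[0,0,0,-0.04,0,0,0],[0,0,0,0,0,0,0]]'
python3 go.py .488 -.202 .15
```

```text
time_s: 26.05
ee_pos: [0.4825, 0.2918, 0.0423]
tool_rot: [0.999, -0.039, 0.0, -0.0]
wrist_force: [0.5, 1.1, 0.3]
opening: 0.65
grasp_force: 0.0
time_s: 26.68
ee_pos: [0.4834, 0.2929, 0.0442]
tool_rot: [0.999, -0.038, 0.002, -0.0]
wrist_force: [-0.5, -1.4, 6.5]
opening: 0.433
grasp_force: 59.7
time_s: 27.3
ee_pos: [0.4843, 0.2937, 0.1574]
tool_rot: [0.999, -0.038, 0.005, -0.002]
wrist_force: [-0.1, -0.3, -0.8]
opening: 0.432
grasp_force: 60.2
cur [0.4843 0.2937 0.1574] yaw -0.077 q6 2.01 t 27.3 open 0.432 gf 60.2
d in current axes [0.0417 0.494  0.0055] | after turn [0.0418 0.494  0.0074] rot [-0.004 -0.009  0.   ]
```

```bash
python3 -m creep '[[0,0.0047,0.055,0,0,0,0],[0,0.0047,0.055,0,0,0,0],[0,0.0047,0.055,0,0,0,0],[0,0.0047,0.055,0,0,0,0],[0,0.0047,0.055,0,0,0,0]]'
python3 -m creep '[[0,0.0047,0.055,0,0,0,0],[0,0.0047,0.055,0,0,0,0],[0,0.0047,0.055,0,0,0,0],[0,0.0047,0.055,0,0,0,0],[0,0,0,0,0,0,0]]'
python3 -m creep '[[0,0,0,0,0,0,-0.172],[0,0,0,0,0,0,-0.172],[0,0,0,0,0,0,-0.172],[0,0,0,0,0,0,-0.172],[0,0,0,0,0,0,-0.172]]'
python3 -m creep '[[0,0,0,0,0,0,-0.172],[0,0,0,0,0,0,-0.172],[0,0,0,0,0,0,-0.172],[0,0,0,0,0,0,0]]'
python3 go.py .488 -.201 .015 1.3
```

```text
time_s: 27.92
ee_pos: [0.4828, 0.0151, 0.1509]
tool_rot: [0.999, -0.038, -0.001, -0.0]
wrist_force: [0.8, 0.4, -0.5]
opening: 0.433
grasp_force: 60.3
time_s: 28.55
ee_pos: [0.485, -0.2073, 0.1512]
tool_rot: [0.999, -0.041, -0.0, -0.0]
wrist_force: [-0.1, 0.7, -1.2]
opening: 0.43
grasp_force: 60.4
time_s: 29.18
ee_pos: [0.485, -0.2025, 0.1508]
tool_rot: [0.923, 0.385, -0.0, -0.001]
wrist_force: [-0.2, -0.4, -1.0]
opening: 0.432
grasp_force: 60.4
time_s: 29.68
ee_pos: [0.4851, -0.2028, 0.1509]
tool_rot: [0.797, 0.604, -0.0, -0.001]
wrist_force: [-0.8, -1.2, -1.2]
opening: 0.434
grasp_force: 60.4
cur [ 0.4851 -0.2028  0.1509] yaw 1.298 q6 -0.32 t 29.675 open 0.434 gf 60.4
d in current axes [0.0024 0.0025 0.1359] | after turn [0.0025 0.0023 0.1359] rot [-0.002 -0.001 -0.002]
```

```bash
python3 -m creep '[[0,0.0025,0.0025,0.05,0,0,0],[0,0,0,0.05,0,0,0],[0,0,0,0.025,0,0,0],[0,0,0,0.009,0,0,0],[0,0,0,0,0,0,0]]'
python3 -m creep '[[0,0,0,0.004,0,0,0],[0,0,0,0,0,0,0],[0,0,0,0,0,0,0]]'
python3 -m creep '[[0,0,0,0.003,0,0,0],[0,0,0,0,0,0,0],[0,0,0,0,0,0,0]]'
```

```text
time_s: 30.3
ee_pos: [0.4887, -0.2022, 0.0178]
tool_rot: [0.797, 0.604, -0.0, -0.0]
wrist_force: [0.1, 0.3, -0.6]
opening: 0.434
grasp_force: 60.4
time_s: 30.68
ee_pos: [0.4891, -0.2029, 0.0145]
tool_rot: [0.797, 0.605, 0.0, 0.001]
wrist_force: [0.2, -0.6, -1.5]
opening: 0.434
grasp_force: 60.4
time_s: 31.05
ee_pos: [0.4887, -0.2025, 0.0107]
tool_rot: [0.796, 0.605, -0.0, -0.0]
wrist_force: [0.2, 1.0, -1.7]
opening: 0.431
grasp_force: 60.4
```

```bash
python3 -m creep '[[0,0,0,0.002,0,0,0],[0,0,0,0,0,0,0],[0,0,0,0,0,0,0]]'
python3 -m creep '[[0,0,0,0.0015,0,0,0],[0,0,0,0,0,0,0],[0,0,0,0,0,0,0]]'
```

```text
time_s: 31.42
ee_pos: [0.4887, -0.2026, 0.0088]
tool_rot: [0.796, 0.605, -0.0, -0.0]
wrist_force: [1.2, -0.0, -0.7]
opening: 0.43
grasp_force: 60.4
time_s: 31.8
ee_pos: [0.4888, -0.2026, 0.0073]
tool_rot: [0.796, 0.605, 0.0, 0.0]
wrist_force: [-0.6, 0.5, -0.4]
opening: 0.434
grasp_force: 60.4
```

```bash
python3 -m creep '[[0,0,0,0.001,0,0,0],[0,0,0,0,0,0,0],[0,0,0,0,0,0,0]]'
```

```text
time_s: 32.17
ee_pos: [0.4888, -0.2026, 0.0073]
tool_rot: [0.796, 0.605, -0.0, -0.0]
wrist_force: [-1.8, 1.2, 5.7]
opening: 0.435
grasp_force: 61.0
```

```bash
python3 -m creep '[[0.5,0,0,0,0,0,0],[0.58,0,0,0,0,0,0],[0.58,0,0,0,0,0,0],[0.58,0,0,-0.03,0,0,0],[0.58,0,0,-0.04,0,0,0]]'
python3 -m creep '[[0.5,0,0,-0.05,0,0,0],[0.5,0,0,-0.04,0,0,0.172],[0.5,0,0,0,0,0,0.172],[0.5,0,0,0,0,0,0.172],[0.5,0,0,0,0,0,0.172]]'
python3 -m creep '[[0.5,0,0,0,0,0,0.172],[0.5,0,0,0,0,0,0.172],[0.5,0,0,0,0,0,0.172],[0.5,0,0,0,0,0,0.172],[0.5,0,0,0,0,0,0]]'
python3 go.py .45 .2945 .165 -.079
```

```text
time_s: 32.8
ee_pos: [0.4877, -0.2019, 0.0757]
tool_rot: [0.796, 0.605, -0.001, -0.002]
wrist_force: [0.2, -0.3, 0.0]
opening: 0.581
grasp_force: 0.0
time_s: 33.42
ee_pos: [0.4886, -0.2025, 0.1663]
tool_rot: [0.955, 0.298, 0.0, 0.0]
wrist_force: [-0.2, -0.1, 0.3]
opening: 0.503
grasp_force: 0.0
time_s: 34.05
ee_pos: [0.4886, -0.2025, 0.1661]
tool_rot: [0.999, -0.038, -0.0, -0.0]
wrist_force: [-0.6, 1.0, 0.1]
opening: 0.499
grasp_force: 0.0
cur [ 0.4886 -0.2025  0.1661] yaw -0.075 q6 1.06 t 34.05 open 0.499 gf 0.0
d in current axes [-0.0758 -0.4927  0.0012] | after turn [-0.0777 -0.4924  0.0011] rot [-0.     0.     0.004]
```

```bash
python3 -m creep '[[0.5,-0.0084,-0.0547,0,0,0,0],[0.5,-0.0084,-0.0547,0,0,0,0],[0.5,-0.0084,-0.0547,0,0,0,0],[0.5,-0.0084,-0.0547,0,0,0,0],[0.5,-0.0084,-0.0547,0,0,0,0]]'
python3 -m creep '[[0.5,-0.0084,-0.0547,0,0,0,0],[0.5,-0.0084,-0.0547,0,0,0,0],[0.5,-0.0084,-0.0547,0,0,0,0],[0.5,-0.0084,-0.0547,0,0,0,0],[0.5,0,0,0,0,0,0.003]]'
python3 -m creep '[[0.5,0,0,0,0,0,0],[0.5,0,0,0,0,0,0]]'
python3 - <<'E'
from h import *
c=ctrl.calibration('wrist'); im=ctrl.capture('wrist'); s=ctrl.capture('top')
e=np.array([np.cos(3.063),np.sin(3.063)]); S=np.array([.482,.292])
print(((proj('wrist',[[*S,.084],[*(S+.0535*e),.064],[*(S+.032*e),.044]],c)-[200,100])*1.667).round(1))
cv2.imwrite('pics/w7.png',np.hstack([cv2.resize(im[100:340,200:440],(400,400)),cv2.resize(s[180:300,390:510],(400,400))])[:,:,::-1])
E
python3 go.py .45 .2945 .033 -.079
```

```text
time_s: 34.67
ee_pos: [0.4676, 0.075, 0.1665]
tool_rot: [0.999, -0.037, 0.0, -0.0]
wrist_force: [0.8, -0.3, -0.0]
opening: 0.5
grasp_force: 0.0
time_s: 35.3
ee_pos: [0.4505, 0.2971, 0.1663]
tool_rot: [0.999, -0.036, 0.0, -0.0]
wrist_force: [0.2, -0.2, -0.7]
opening: 0.501
grasp_force: 0.0
time_s: 35.55
ee_pos: [0.4515, 0.2929, 0.1662]
tool_rot: [0.999, -0.04, -0.0, 0.0]
wrist_force: [0.4, 0.1, -0.5]
opening: 0.498
grasp_force: 0.0
[[189.5 106.1]
 [190.1 204.8]
 [190.1 153.8]]
cur [0.4516 0.2929 0.1663] yaw -0.082 q6 2.04 t 35.65 open 0.5 gf 0.0
d in current axes [-0.0017 -0.0014  0.1333] | after turn [-0.0017 -0.0014  0.1333] rot [ 0.     0.    -0.003]
```

View pics/w7.png

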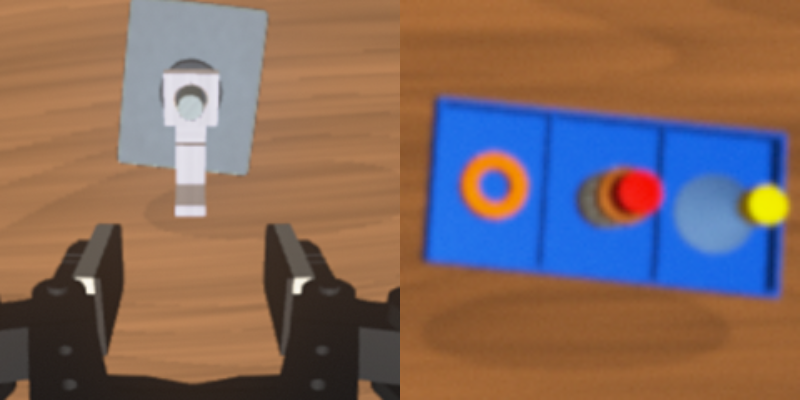

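Left: the bracket's lip top is at (191,211), about 3 mm further out than predicted, so the bracket slid within its hole clearance. I'll grasp 2-3 mm further out. Right: ring, bottle and flask sit in the three blue bays.

```bash
python3 -m creep '[[0.5,-0.0035,-0.001,0.05,0,0,0],[0.5,0,0,0.04,0,0,0],[0.5,0,0,0.03,0,0,0],[0.5,0,0,0.0135,0,0,0],[0.5,0,0,0,0,0,0]]'
python3 go.py .448 .2945 .033
```

```text
time_s: 36.28
ee_pos: [0.4478, 0.2948, 0.0324]
tool_rot: [0.999, -0.04, -0.001, 0.0]
wrist_force: [0.8, 0.1, 0.5]
opening: 0.503
grasp_force: 0.0
cur [0.4478 0.2948 0.0324] yaw -0.081 q6 2.04 t 36.275 open 0.503 gf 0.0
d in current axes [ 0.0003  0.0002 -0.0006] | after turn [ 0.0003  0.0002 -0.0006] rot [0.001 0.001 0.   ]
```

```bash
python3 -m creep '[[0,0,0,0,0,0,0],[0,0,0,0,0,0,0],[0,0,0,0,0,0,0],[0,0,0,0,0,0,0],[0,0,0,0,0,0,0]]'
python3 -m creep '[[0,0,0,-0.01,0,0,0],[0,0,0,-0.015,0,0,0],[0,0,0,-0.03,0,0,0],[0,0,0,-0.04,0,0,0],[0,0,0,-0.03,0,0,0]]'
python3 -m creep '[[0,0,0,0,0,0,0],[0,0,0,0,0,0,0]]'
python3 - <<'E'
from h import *
im=ctrl.capture('wrist'); s=ctrl.capture('side')
cv2.imwrite('pics/w8.png',np.hstack([cv2.resize(im[100:340,200:440],(400,400)),cv2.resize(s[200:400,130:330],(400,400))])[:,:,::-1])
E
python3 go.py .62 .07 .15 .11
```

```text
time_s: 36.9
ee_pos: [0.4493, 0.2959, 0.0342]
tool_rot: [0.999, -0.04, 0.002, -0.001]
wrist_force: [0.8, -0.3, 6.8]
opening: 0.157
grasp_force: 58.9
time_s: 37.52
ee_pos: [0.4469, 0.2953, 0.1589]
tool_rot: [0.999, -0.04, -0.001, 0.0]
wrist_force: [-0.4, -0.3, -1.3]
opening: 0.153
grasp_force: 59.3
time_s: 37.78
ee_pos: [0.4465, 0.2949, 0.156]
tool_rot: [0.999, -0.04, -0.002, 0.001]
wrist_force: [-0.1, -0.4, -1.3]
opening: 0.154
grasp_force: 59.3
cur [0.4463 0.2948 0.1554] yaw -0.08 q6 2.04 t 37.875 open 0.15 gf 59.3
d in current axes [0.1911 0.2101 0.005 ] | after turn [0.1479 0.2425 0.0054] rot [ 0.002  0.004 -0.19 ]
```

View pics/w8.png

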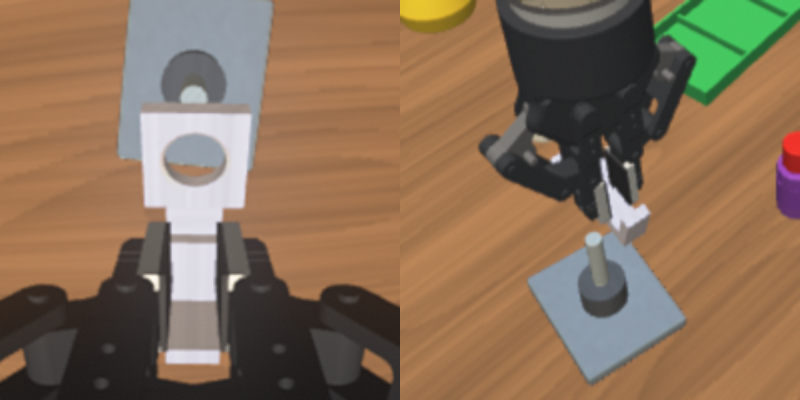

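The bracket is off the stud, but the side view suggests it is pitched with the head up, from (608,165) down to (628,225). I'll quantify the tilt.

Run:
```python
from h import *
from scipy.optimize import least_squares
c=ctrl.calibration('wrist'); cs=ctrl.calibration('side'); o=ctrl.get_obs(); T=o['ee_pos']; r=R.from_quat(o['tool_rot'])
w=lambda u,v:(200+u*.6,100+v*.6); s=lambda u,v:(130+(u-400)*.5,200+v*.5)
# bracket pts (mm): head corners top, arm step top, lip top outer edge
M=np.array([[-15,14,6],[-15,-14,6],[15,14,6],[15,-14,6],[25,8,10],[25,-8,10],[57,8,30],[57,-8,30]])/1e3
# wrist: bracket +x is toward tool -x (down in picture); bracket y = world -y ~ picture right
W=np.array([w(250,112),w(141,112),w(247,206),w(145,206),w(216,242),w(172,242),w(219,362),w(166,362)])
def pts(p):
    return T+r.apply((R.from_euler('y',p[0])*R.from_euler('xyz',[np.pi,0,np.pi])).apply(M-[.032,0,.005])+[p[1],p[2],-p[3]])
for sw in (0,1):
    Wx=W.copy()
    if sw: Wx=W[[1,0,3,2,5,4,7,6]]
    f=lambda p:(proj('wrist',pts(p),c)-Wx).ravel()
    b=min((least_squares(f,[t,0,0,.005]) for t in (-.6,0,.6)),key=lambda q:q.cost); print(sw,b.x.round(4),b.cost.round(1)); P=pts(b.x)
    print(P.round(3).tolist()); print(((proj('side',P,cs)-[130,200])*2+[400,0]).round(0).tolist())
```

```text
0 [ 0.2882 -0.0006  0.0004 -0.0016] 14.9
[[0.489, 0.277, 0.168], [0.491, 0.305, 0.168], [0.461, 0.279, 0.16], [0.463, 0.307, 0.16], [0.45, 0.286, 0.161], [0.452, 0.302, 0.161], [0.414, 0.289, 0.171], [0.415, 0.305, 0.171]]
[[587.0, 138.0], [549.0, 161.0], [614.0, 173.0], [576.0, 197.0], [616.0, 187.0], [594.0, 201.0], [650.0, 212.0], [628.0, 227.0]]
1 [-0.1409 -0.0338  0.0007 -0.0717] 7484.3
[[0.458, 0.279, 0.078], [0.46, 0.307, 0.078], [0.428, 0.281, 0.082], [0.43, 0.309, 0.082], [0.419, 0.288, 0.088], [0.421, 0.304, 0.088], [0.391, 0.29, 0.112], [0.392, 0.306, 0.112]]
[[630.0, 251.0], [595.0, 275.0], [655.0, 275.0], [621.0, 301.0], [656.0, 285.0], [636.0, 300.0], [681.0, 293.0], [660.0, 309.0]]
```

The fit (about 1 px) gives a pitch of 0.29 rad, head up. I'll carry it to the tray, then turn the tool by −0.29 about its y so the bracket is level before it touches down.

```bash
python3 go.py .615 .069 .15; python3 -m creep '[[0,0.0373,0.0421,0,0,0,0],[0,0.0373,0.0421,0,0,0,0],[0,0.0373,0.0421,0,0,0,0],[0,0.0373,0.0421,0,0,0,0],[0,0.0373,0.0421,0,0,0,0]]'
python3 -m creep '[[0,0,0,0,0,0,-0.1],[0,0,0,0,0,0,-0.09],[0,0,0,0,0,0,0],[0,0,0,0,-0.15,0,0][0:7],[0,0,0,0,0,0,0]]' 2>&1 | tail -1
python3 go.py .615 .069 .15 .11
```

```text
cur [0.4463 0.2948 0.1554] yaw -0.08 q6 2.04 t 37.875 open 0.15 gf 59.3
d in current axes [0.1862 0.2115 0.005 ] | after turn [0.1862 0.2116 0.0054] rot [0.002 0.004 0.   ]
time_s: 38.5
ee_pos: [0.6168, 0.0691, 0.1557]
tool_rot: [0.999, -0.04, -0.002, -0.0]
wrist_force: [-0.2, 0.4, -0.4]
opening: 0.15
grasp_force: 59.3
json.decoder.JSONDecodeError: Expecting ',' delimiter: line 1 column 76 (char 75)
cur [0.6168 0.0691 0.1557] yaw -0.08 q6 1.6 t 38.5 open 0.15 gf 59.3
d in current axes [-0.0018  0.0003  0.0057] | after turn [-0.0018 -0.0001  0.0057] rot [-0.001  0.004 -0.19 ]
```

That row list had a typo and was rejected, so nothing moved. Sending it correctly.

```bash
python3 -m creep '[[0,0,0,0,0,0,-0.1],[0,0,0,0,0,0,-0.09],[0,0,0,0,0,-0.145,0],[0,0,0,0,0,-0.145,0],[0,0,0,0,0,0,0]]'
python3 -m creep '[[0,0,0,0,0,0,0],[0,0,0,0,0,0,0]]'
python3 - <<'E'
from h import *
c=ctrl.calibration('wrist'); im=ctrl.capture('wrist'); s=ctrl.capture('side')
cv2.imwrite('pics/w9.png',np.hstack([cv2.resize(im[60:340,180:460],(400,400)),cv2.resize(s[100:260,200:360],(400,400))])[:,:,::-1])
o=ctrl.get_obs();T=o['ee_pos'];e=R.from_euler('z',np.pi+.11)
M=np.array([[-15,14,6],[-15,-14,6],[57,8,30],[57,-8,30],[57,8,0]])/1e3
P=T+e.apply(M-[.032,0,.005])
print('level model, side crop px',((proj('side',P)-[200,100])*2.5+[400,0]).round().tolist()); print('wrist',((proj('wrist',P[:4],c)-[180,60])/.7).round().tolist())
E
python3 go.py .615 .069 .02
```

```text
time_s: 39.12
ee_pos: [0.6169, 0.0706, 0.1545]
tool_rot: [0.988, 0.054, -0.146, 0.008]
wrist_force: [0.1, 0.5, -0.6]
opening: 0.152
grasp_force: 59.3
time_s: 39.38
ee_pos: [0.6163, 0.0707, 0.1578]
tool_rot: [0.988, 0.054, -0.144, 0.008]
wrist_force: [-0.2, -0.5, -0.1]
opening: 0.154
grasp_force: 59.3
level model, side crop px [[547.0, 130.0], [519.0, 149.0], [620.0, 142.0], [604.0, 153.0], [622.0, 178.0]]
wrist [[242.0, 152.0], [147.0, 152.0], [217.0, 369.0], [172.0, 369.0]]
cur [0.6165 0.0706 0.1583] yaw 0.11 q6 1.44 t 39.475 open 0.157 gf 59.3
d in current axes [0.0378 0.0014 0.1331] | after turn [-0.0017  0.0015  0.1383] rot [0.    0.289 0.   ]
```

View pics/w9.png

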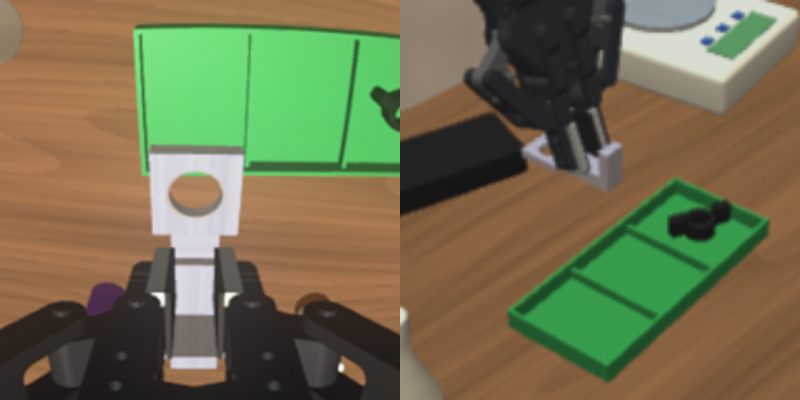

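The bracket now matches the level model: lip at (620,142), head at (525,148). Lowering straight down.

```bash
python3 -m creep '[[0,0.0098,0.0003,0.04,0,0,0],[0,0.0115,0.0003,0.04,0,0,0],[0,0.0115,0.0003,0.038,0,0,0],[0,0.005,0.0003,0.015,0,0,0],[0,0,0,0,0,0,0]]'
python3 -m creep '[[0,0,0,0,0,0,0],[0,0,0,0,0,0,0]]'
python3 go.py .615 .069 .015
```

```text
time_s: 40.1
ee_pos: [0.6147, 0.0692, 0.0191]
tool_rot: [0.988, 0.054, -0.145, 0.008]
wrist_force: [-0.4, -0.3, -0.2]
opening: 0.153
grasp_force: 59.3
time_s: 40.35
ee_pos: [0.6168, 0.0692, 0.0217]
tool_rot: [0.988, 0.054, -0.142, 0.008]
wrist_force: [-0.3, -0.3, 0.2]
opening: 0.154
grasp_force: 59.3
cur [0.6168 0.0692 0.0217] yaw 0.11 q6 1.45 t 40.35 open 0.154 gf 59.3
d in current axes [0.0002 0.     0.0069] | after turn [-0.0018  0.      0.0067] rot [0.001 0.286 0.   ]
```

Vertical-down steps in tool axes are (0.28, 0, 0.96) times the step.

```bash
python3 -m creep '[[0,0.0014,0,0.0048,0,0,0],[0,0,0,0,0,0,0],[0,0,0,0,0,0,0]]'
python3 -m creep '[[0,0.0008,0,0.0029,0,0,0],[0,0,0,0,0,0,0],[0,0,0,0,0,0,0]]'
python3 -m creep '[[0,0.0006,0,0.0019,0,0,0],[0,0,0,0,0,0,0],[0,0,0,0,0,0,0]]'
```

```text
time_s: 40.72
ee_pos: [0.6151, 0.0692, 0.0145]
tool_rot: [0.988, 0.054, -0.144, 0.008]
wrist_force: [-0.2, -0.3, -0.4]
opening: 0.154
grasp_force: 59.3
time_s: 41.1
ee_pos: [0.6151, 0.0692, 0.0115]
tool_rot: [0.988, 0.054, -0.144, 0.008]
wrist_force: [0.7, -0.3, -0.7]
opening: 0.156
grasp_force: 59.3
time_s: 41.48
ee_pos: [0.6152, 0.0692, 0.0096]
tool_rot: [0.988, 0.054, -0.144, 0.008]
wrist_force: [-0.6, 0.1, -0.9]
opening: 0.152
grasp_force: 59.3
```

```bash
python3 -m creep '[[0,0.0003,0,0.001,0,0,0],[0,0,0,0,0,0,0],[0,0,0,0,0,0,0]]'
python3 -m creep '[[0,0.0003,0,0.001,0,0,0],[0,0,0,0,0,0,0],[0,0,0,0,0,0,0]]'
```

```text
time_s: 41.85
ee_pos: [0.6154, 0.0692, 0.0089]
tool_rot: [0.988, 0.054, -0.144, 0.008]
wrist_force: [-0.5, 0.3, 1.9]
opening: 0.154
grasp_force: 59.7
time_s: 42.22
ee_pos: [0.6154, 0.0692, 0.0088]
tool_rot: [0.988, 0.054, -0.145, 0.008]
wrist_force: [-1.7, 0.3, 7.0]
opening: 0.155
grasp_force: 60.1
```

```bash
python3 -m creep '[[0.25,0,0,0,0,0,0],[0.33,0,0,0,0,0,0],[0.33,0,0,0,0,0,0],[0.33,-0.0055,0,-0.019,0,0,0],[0.33,-0.011,0,-0.038,0,0,0]]'
python3 -m creep '[[0.33,-0.014,0,-0.048,0,0,0],[0.33,-0.014,0,-0.048,0,0,0],[0.33,0,0,0,0,0.145,0],[0.33,0,0,0,0,0.145,0],[0.33,0,0,0,0,0,0]]'
python3 - <<'E'
from h import *
im=ctrl.capture('wrist'); s=ctrl.capture('side'); t=ctrl.capture('top')
a=cv2.resize(s[120:280,190:430],(480,320)); b=cv2.resize(t[120:280,235:515],(560,320)); w=cv2.resize(im[60:300,160:480],(320,240))
cv2.imwrite('pics/w10.png',np.vstack([np.hstack([cv2.resize(a,(440,293)),cv2.resize(w,(360,293))]),cv2.resize(t[80:290,130:530],(800,420))[:300]])[:,:,::-1])
E
```

```text
time_s: 42.85
ee_pos: [0.6144, 0.0693, 0.0665]
tool_rot: [0.988, 0.054, -0.146, 0.008]
wrist_force: [0.8, -0.1, 0.5]
opening: 0.33
grasp_force: 0.0
time_s: 43.48
ee_pos: [0.6149, 0.0694, 0.1684]
tool_rot: [0.998, 0.055, 0.0, 0.0]
wrist_force: [0.2, -1.3, -0.1]
opening: 0.325
grasp_force: 0.0
```

View pics/w10.png

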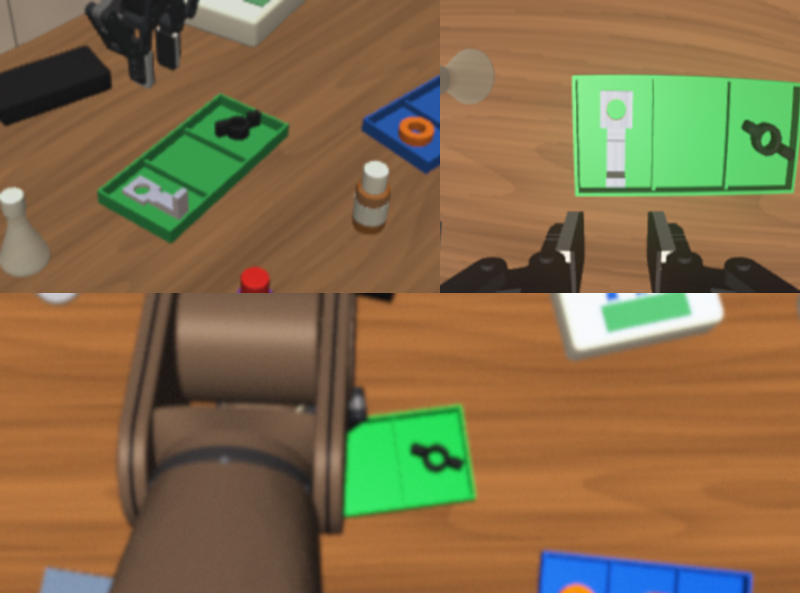

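Final view: the bracket lies flat inside the left green bay (side 160,195) and the nut lies in the right one (238,125). The ring is in its blue bay, and the white flask and bottle look undisturbed. The gripper is clear of everything.

```bash
python3 -c "
from plant import ctrl
print(ctrl.hand_in())"
```

```text
the job is handed in; nothing more can be done
None
```

Both kits are made up and handed in at about 44 s: yellow-stoppered flask, red-capped amber bottle and ring in the blue tray, bracket and wing nut in the green tray, all upright or flat in the pictures, with the white-topped flask and bottle not touched.

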